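# Unclip the battery cover of a site radio and take its battery pack out

### The arm

A 6-joint arm with a two-finger parallel gripper is mounted at the origin on the work surface; the furniture and walls round the work are solid. World frame = base frame: x ahead of the robot, y to its left, z up, the work surface at z = 0. Lengths are in m, angles in rad, forces in N, time in s.
With the tool pointing down it reaches from about 0.3 to 0.775 m from the base axis. Payload 14.6 kg.
Tool frame: the origin (TCP) lies at the very end of the fingers, on their centre line; the grasp point (between the pads) lies 19 mm behind it; z points along the fingers, y is the line along which they close (so a half turn about z gives the same grasp; the last joint's range is limited). The gripper opens to 94 mm and grips with 3 to 60 N. Pads are 16 mm wide; open, the fingers measure 119 mm over their backs; the gripper's body (75 mm by 177 mm) begins 78 mm behind the grasp point.
Start: joints at [-1.413, 0.3, 1.521, -0, 1.321, -0.067], TCP at [0.123, -0.536, 0.184] pointing down, gripper open.
Joint ranges: [-3.03, 3.03], [-0.79, 2.21], [0.23, 2.52], [-1.04, 4.18], [0, 3.07], [-2.55, 2.55]. Speed limits (rad/s): [2.22, 2.22, 2.57, 3.14, 3.14, 3.14].

### API

Orientations are given as [roll, pitch, yaw] about the fixed x, y, z axes, in that order (R = Rz(yaw) Ry(pitch) Rx(roll)).
In Python, from station import ctrl, cams gives the robot as it stands. The module is installed in compiled form; this text tells all that it offers.
- The arm moves only by the tool arm_command, never from a script. Its argument "plan" is a list that holds one entry, the list of rows, each a list of 7 numbers: the shift along the tool's x, y, z in a scale on which 1.0 is 800 mm, then the turn, a rotation vector about the tool's x, y, z in shares of 180 degrees (1.0 is 180 degrees), then the closure, from -1 (fully open) to 1 (shut). A call has 1 to 12 rows; each row is the pose to reach, as a shift and turn from the pose commanded when the call began, along the tool's axes at that moment; what a row does not reach only later rows make up. A row lasts 1/10 s, in which the tool goes at most 50 mm and 8.59 degrees, less where a joint would pass 70% of its speed; a pose out of reach is approached as far as the arm can. Shift and turn numbers lie between -1 and 1, and a call with a number outside is refused. A call with a gripper value outside its range is refused whole. The fingers move at their own pace and stop on an object; "squeeze" is the grip in N (left out, the last holds). Time passes only in rows, so rows that repeat a pose let the fingers close. It gives the time, the measured TCP pose, the force, the opening and the grip force at its end, in the units of the state.
- ctrl.get_obs(): the state, without advancing time (a new reading comes with each control period).
- cams.camera(name): name is "scene" or "top" or "wrist"; returns (picture, depth): 384x512x3 uint8, blue, green, red; 384x512 float32, m along the optical axis (not along the pixel's ray), 0 where there is no reading.
- cams.camera_info(name): a dict with "fx", "fy", "cx", "cy" (pixels), "world_to_cam" (4x4, takes a point from world to camera coordinates). Camera axes: x right, y down, z forward; pixel columns grow to the right and rows downward; lengths in m; the calibration is good to about 2 mm. A picture is of the moment at which its call begins: read the wrist's pose just before it. camera_info takes no time and is no camera call; for the wrist camera it gives the pose at the moment of the call.
- ctrl.hand_in(): hands the job in; it is judged then, once.
The state is a dict: "time_s": time; "qpos": joint angles; "joint_vel": joint speeds; "tau": joint torques, N m; "ee_pos": TCP position; "eef_rot": TCP orientation; "force": force on the tool from outside, world axes, zero at the start; "moment": the same for the moment, N m; "grip_width": finger opening in m; "grip_force": force on a finger pad.
Only numpy, scipy, OpenCV 4.12 (cv2) and the standard library are available. Lean on these libraries where they do the work, as an engineer would, in place of code of your own. Each camera call takes 0.05 s, during which the arm holds its last target. There are 200 camera calls.

### The job

The site radio lying on its face is to be sold without its battery. Pinch the cover's snap tab in, gently enough not to crack it, and keep it pinched while you swing that end of the cover up and draw the cover off without wrenching it. Set the cover down in the lot tray, then lift the battery pack out by its fin and stand it upright in the tray beside the cover, leaving everything else on the table alone.

Things in the scene. Friction and masses are not known exactly. Their poses are not given: they have to be found in the camera images.
- radio: Heavy grey portable radio (6.5 kg, stays put) lying on its face: a block 200 (x) x 150 (y) x 70 mm high with rubber corners and a carrying handle on its +x side. Origin under its centre, z up. The battery cover lies in a recess in the middle of its upper side; apart from the cover its top is flat.
- cover: Grey battery cover, 0.1 kg, on the radio at the start, axes then parallel to the radio's. Origin at the bay's centre on the underside of its 3 mm plate (x -27..40, y -33..33 mm), 67 mm above the radio's foot; plate flush with the radio's top. On it a hollow dome, x -20..16, y -26..26, top z = 19 mm. Over 18 N between cover and radio (wrenching, shoving) breaks a lug.
- cover_pivot (a point): Middle of the plate's +x end on its underside (x = 40, z = 0 in the cover's frame). Two lugs there reach 8 mm further under the radio's skin with 1.5 to 2 mm play: this end cannot go straight up. With the tab pressed, swing the cover's other end up about this line by 20 to 25 degrees, till the tab's loop is above the radio's top, then draw the cover towards its own -x and up.
- tab_bar (a point): Outermost line of the round 6 mm bar on top of the snap tab, mid-width (tab 22 mm wide, along y); x = -40.5, z = 16 mm in the cover's frame when free; the bar's top is 16 mm above the radio's top. Moves with the tab, a U-shaped plastic spring at the cover's -x end whose loop hangs 18.5 mm below the plate. Over 20 N from the fingers cracks it.
- cover_grip (a point): Middle of the +x wall of the cover's dome, the flat face away from the tab (52 mm wide, 16 mm high), x = 16, z = 12 mm in the cover's frame, 9 mm above the radio's top. One finger here and the other on the tab's bar, 56 mm apart, pinch the tab in. The dome side is rigid, so only the tab's finger travels: the pinch's middle shifts with it.
- cover_tab (a joint): How far the snap tab is pressed in towards +x: 0 free, 0.34 rad fully in (stop). Near 0.22 rad its barb leaves the catch (0.32 if the cover was pushed 1.5 mm towards its -x). The bar moves 32 mm per rad (7 mm at release, 11 mm at the stop); about 1.7 N at the bar to start, 9 N at release, 12.5 N at the stop.
- pack: Black battery pack, 0.35 kg, a block 42 (x) x 52 (y) x 40 mm high with a moulded pull fin on top; stands in the bay under the cover with 2 mm play each side, its foot 21 mm above the radio's foot. Origin at the centre of its underside.
- pack_fin (a point): Middle of the top edge of the pack's pull fin, 58 mm above the pack's foot; the fin is 10 mm thick along the pack's x, 32 mm long along its y and 19 mm high; in the bay it ends 9 mm above the radio's top.
- tray_in (a point): Centre of the inner floor (5 mm above the table) of the open wooden lot tray: inside 220 (x) x 140 mm (y), walls 5 mm thick, their top 26 mm above the table. It stays put. Its x and y axes run along its length and width.
- screwdriver: cabinet screwdriver with a wooden handle, 243 mm long, lying on the table near the robot; leave it alone. Origin at the centre of its underside
- nail_tin: round red tin, 67 mm across, 48 mm high, to the left behind the work; leave it alone. Origin at the centre of its underside
- cotton_reel: cotton reel, 31 mm across, 42 mm high, to the left of the work; leave it alone. Origin at the centre of its underside
- ink_bottle: square ink bottle, 44 mm wide, 63 mm high, to the left of the work; leave it alone. Origin at the centre of its underside
- plumb_bob: brass plumb bob, 81 mm long, lying to the right behind the work; leave it alone. Origin at the centre of its underside

How it is judged:
On the way, in this order (a step that is already met when the one before it is completed fails the run):
1. the tab end of the cover has been raised out of its catch while the tab is held pressed in (z of tab_bar in the frame of radio above 0.09 m and value of joint cover_tab above 0.1 rad and contact force between the fingers and cover above 1 N), for 0.1 s.
2. the cover lies in the lot tray, let go (x of cover in the frame of tray_in between -0.09 and 0.09 m and y of cover in the frame of tray_in between -0.055 and 0.055 m and z of cover in the frame of tray_in below 0.045 m and contact force between cover and the fingers below 0.05 N and linear speed of cover below 0.03 m/s), for 0.2 s.
At the end, for the whole second after the job is handed in: Cover and pack rest in the lot tray, let go and still: the cover's origin within 90 mm (along) and 55 mm (across) of the tray's centre, under 45 mm above its floor; the pack upright (0.2 rad) on the floor (8 mm), its origin within 90 and 50 mm of the centre (all of step 2 and x of pack in the frame of tray_in between -0.09 and 0.09 m and y of pack in the frame of tray_in between -0.05 and 0.05 m and z of pack in the frame of tray_in below 0.008 m and angle between pack's own z axis and vertical below 0.2 rad and contact force between pack and the fingers below 0.05 N and linear speed of pack below 0.03 m/s); the robot touches nothing.
It fails at once if the snap tab is squeezed with more than 20 N (it cracks) (contact force between the fingers and cover_tab above 20 N).
It fails at once if the cover is wrenched or pushed against the radio with more than 18 N in all (contact force between cover and radio above 18 N).
It fails at once if the cover is dropped or thrown from more than about 3 cm (contact force between cover and the fingers below 0.05 N and linear speed of cover above 0.8 m/s).
It fails at once if the battery pack is dropped from more than about 2 cm (contact force between pack and the fingers below 0.05 N and linear speed of pack above 0.65 m/s).
It fails at once if another thing on the table is shifted by more than 15 mm (distance of any of screwdriver, nail_tin, cotton_reel, ink_bottle, plumb_bob from where it was at the start of the episode above 0.015 m).
It also fails if it takes over 62 s, if anything falls off the work surface, if the arm or the gripper's body presses on something with over 40 N, if the wrist force passes 120 N, or if a joint passes its speed limit or range.

## Working session

There is one attempt and no reset: what is moved stays moved. The work goes in short steps, Python scripts to look and compute and a tool call to move; the robot and the scene stay as the last step left them, time stands still between calls to the robot, and variables do not carry over. Pictures are saved under pics/ and viewed, at most 12 in all, crops included, and the job is handed in when it is done.

Besides the shell and the picture viewer there is one more tool, called after "Call:" as name(argument=value, ...), one argument or row to a line, values as JSON. arm_command: Moves the arm, as the interface text tells. Its arguments: {"type":"object","properties":{"plan":{"type":"array"},"squeeze":{"type":"number"}},"required":["plan"]}

```bash
mkdir -p pics; ls; python3 - <<'E'
from station import ctrl,cams
import cv2,numpy as np
for n in("scene","top"):
    i=cams.camera_info(n); p,d=cams.camera(n)
    cv2.imwrite(f"pics/{n}0.png",p); np.savez(f"pics/{n}0.npz",p=p,d=d,K=[i['fx'],i['fy'],i['cx'],i['cy']],T=i['world_to_cam'])
    print(n,i)
o=ctrl.get_obs();print(o)
E
```

```text
pics
scene {'fx': 470.634215795363, 'fy': 470.634215795363, 'cx': 252.84401679453575, 'cy': 192.6803786612695, 'world_to_cam': array([[-0.73635095, -0.67642937,  0.01518482,  0.45360582],
       [-0.45589306,  0.47944512, -0.74986259,  0.29570609],
       [ 0.49994879, -0.55908468, -0.66141932,  1.06663441],
       [ 0.        ,  0.        ,  0.        ,  1.        ]])}
top {'fx': 351.2421498835472, 'fy': 351.2421498835472, 'cx': 251.8873805118064, 'cy': 196.43508483452567, 'world_to_cam': array([[-0.02169055, -0.99948859, -0.02349651,  0.07417742],
       [-0.99468044,  0.02394148, -0.10018797,  0.55881549],
       [ 0.10069927,  0.02119838, -0.99469105,  0.88621573],
       [ 0.        ,  0.        ,  0.        ,  1.        ]])}
{'time_s': 0.1, 'qpos': array([-1.41261110e+00,  3.00413904e-01,  1.52152982e+00,  2.67265783e-05,
        1.32068673e+00, -6.65986775e-02]), 'joint_vel': array([-0.00096738, -0.00062071, -0.00097933, -0.00048483, -0.0006772 ,
       -0.00042235]), 'tau': array([ 1.80300194e-03, -5.32644260e+01, -3.53283119e+01,  7.09948875e-02,
        2.34957493e-02, -6.09107133e-05]), 'ee_pos': array([ 0.12255706, -0.53590628,  0.1838394 ]), 'eef_rot': array([-3.14055888e+00, -9.48955287e-05,  2.24777222e-01]), 'force': array([ 0.2561477 ,  0.37655695, -0.063742  ]), 'moment': array([-0.0171674 , -0.01310576,  0.02529582]), 'grip_force': 0.0, 'grip_width': 0.09425965443813558}
```

```bash
cd pics; python3 -c "
import cv2;a=cv2.imread('scene0.png');b=cv2.imread('top0.png');cv2.imwrite('top0b.png',cv2.resize(b,(800,600)))"
```

```text
(no output)
```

View pics/top0b.png

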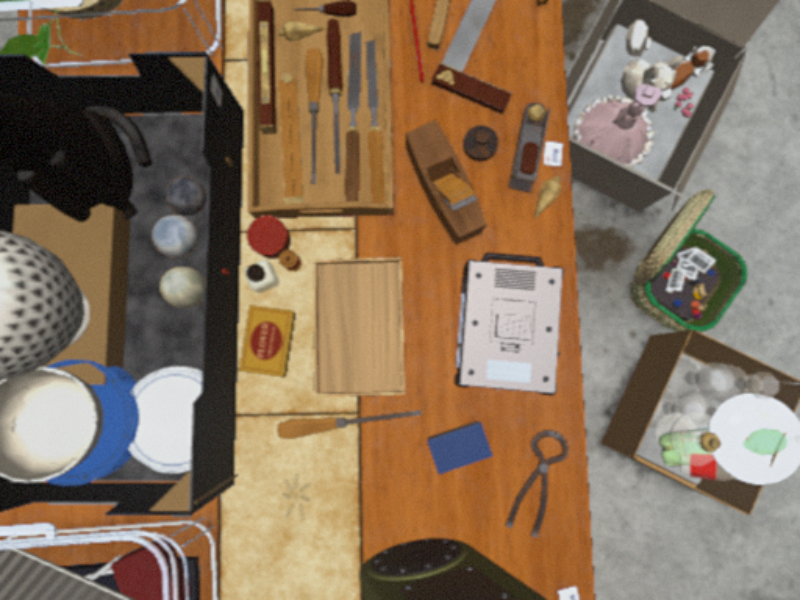

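View pics/scene0.png

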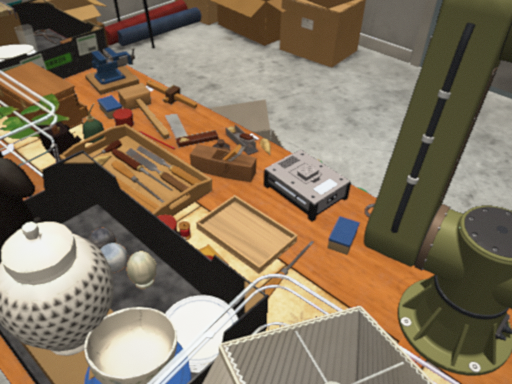

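Top view (800x600 scale): the radio is at about (510,325) with its handle up (+x about world +x), the tray at (360,327), and the small items left of the tray, with the plumb bob at (548,197). The scene view agrees. Next I measure the radio, dome and tray.

```bash
cat > h.py <<'E'
import numpy as np,cv2
from scipy.spatial.transform import Rotation as R
def cloud(p,d,K,T):
    fx,fy,cx,cy=K; v,u=np.indices(d.shape)
    c=np.stack([(u-cx)/fx*d,(v-cy)/fy*d,d],-1)
    return (c-T[:3,3])@T[:3,:3]
def load(n):
    z=np.load(n); return z['p'],z['d'],z['K'],z['T']
def rect(P,m):
    m=cv2.morphologyEx(m.astype(np.uint8),cv2.MORPH_OPEN,np.ones((2,2)))
    n,l,s,_=cv2.connectedComponentsWithStats(m)
    out=[]
    for k in range(1,n):
        if s[k,4]>15:
            q=P[l==k]; out.append((s[k,4],cv2.minAreaRect((q[:,:2]*1000).astype(np.float32)),np.round(np.median(q[:,2])*1000,1),l==k))
    return out
E
python3 - <<'E'
from h import *
for n in("scene","top"):
    p,d,K,T=load(f"pics/{n}0.npz");P=cloud(p,d,K,T)
    ok=(d>0)&(P[...,0]>.2)&(P[...,0]<.85)&(P[...,1]>-.45)&(P[...,1]<.25)
    print(n)
    roi=ok&(P[...,1]<-.0)&(P[...,0]>.3)&(P[...,0]<.65)
    for lo,hi in((.064,.076),(.08,.092)):
        for a in rect(P,roi&(P[...,2]>lo)&(P[...,2]<hi)):print(lo,a[0],a[1],a[2])
    print('tray rim')
    for a in rect(P,ok&(P[...,1]>-.1)&(P[...,2]>.018)&(P[...,2]<.032)):
        if a[0]>40:print(a[0],a[1],a[2])
    print('table z',np.median(P[...,2][ok&(abs(P[...,2])<.015)]))
E
```

```text
scene
0.064 2107 ((508.9057312011719, -107.25634765625), (240.5829315185547, 2067.666748046875), 26.789581298828125) 69.4
0.08 167 ((517.1552734375, -130.1200408935547), (68.586669921875, 33.058082580566406), 86.14745330810547) 84.9
tray rim
222 ((331.7980041503906, 323.4427185058594), (186.32638549804688, 1166.409912109375), 51.21306228637695) 21.8
180 ((375.07177734375, 394.0260009765625), (76.15069580078125, 1143.12060546875), 53.920249938964844) 26.6
83 ((792.083740234375, 143.54519653320312), (19.924409866333008, 133.029296875), 76.42536163330078) 27.1
81 ((363.5769958496094, 423.9432678222656), (64.86608123779297, 1088.1556396484375), 48.33590316772461) 18.4
154 ((194.72210693359375, 312.07562255859375), (137.4578857421875, 1028.2607421875), 37.5898323059082) 24.5
703 ((242.02871704101562, 347.67681884765625), (261.514404296875, 995.9697875976562), 51.241844177246094) 21.7
88 ((723.1845092773438, 200.56985473632812), (23.783273696899414, 103.50958251953125), 16.847227096557617) 20.5
77 ((313.5727844238281, -0.5567398071289062), (55.31603240966797, 22.130908966064453), 38.111808
[... 712 characters left out ...]
8720703) 19.0
44 ((780.621337890625, -26.03213882446289), (14.349244117736816, 34.7878532409668), 20.89208221435547) 28.8
187 ((555.1442260742188, 118.345458984375), (177.55999755859375, 148.433837890625), 1.404831051826477) 21.4
334 ((518.7239990234375, 118.76388549804688), (154.97512817382812, 214.4123992919922), 89.1998062133789) 21.6
206 ((505.9674072265625, 239.76795959472656), (16.563419342041016, 104.46366119384766), 89.32330322265625) 27.6
52 ((498.53778076171875, 48.29716110229492), (2.4841535091400146, 66.62416076660156), 88.65337371826172) 13.5
146 ((360.0950927734375, 210.88470458984375), (23.7253475189209, 73.04229736328125), 4.885705471038818) 20.0
table z 0.0010776224220837194
```

```bash
cd pics; python3 -c "
import cv2;b=cv2.imread('top0.png');c=cv2.resize(b[145:275,185:375],None,fx=4,fy=4,interpolation=2);cv2.imwrite('crop0.png',c)"
```

```text
(no output)
```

View pics/crop0.png

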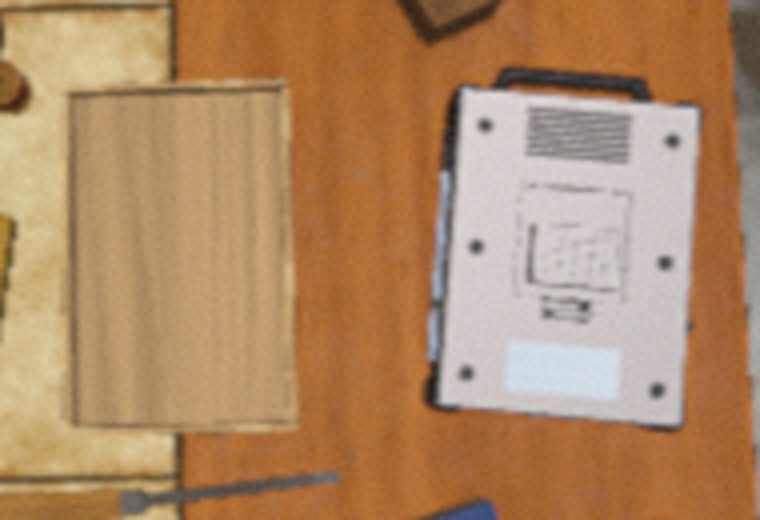

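The crop shows the radio's top-face corners at about (461,87), (700,105), (683,427) and (440,405). The dome is around (575,255), the tab bars are at (567,308) towards the robot, and the tray rim is (70,85)–(295,428). I cast these onto the planes and bring in the dome depth blob.

```bash
cat >> h.py <<'E'
def cast(u,v,K,T,z):
    fx,fy,cx,cy=K; r=np.array([(u-cx)/fx,(v-cy)/fy,1])@T[:3,:3]; c=-T[:3,3]@T[:3,:3]
    return c+r*(z-c[2])/r[2]
E
python3 - <<'E'
from h import *
p,d,K,T=load("pics/top0.npz");P=cloud(p,d,K,T)
def crop(x,y,z): return cast(185+(x+.5)/4-.5,145+(y+.5)/4-.5,K,T,z)
# radio top by colour mask
hsv=cv2.cvtColor(p,cv2.COLOR_BGR2HSV); m=np.zeros(d.shape,np.uint8)
s=(hsv[...,1]<50)&(hsv[...,2]>150); m[145:275,290:375]=s[145:275,290:375]
m=cv2.morphologyEx(m,cv2.MORPH_CLOSE,np.ones((7,7)))
c=max(cv2.findContours(m,0,1)[0],key=cv2.contourArea)[:,0]
W=np.array([cast(u,v,K,T,.070)[:2]*1000 for u,v in c],np.float32)
print('radio colour',cv2.minAreaRect(W))
q=[crop(*a,.07)[:2]*1000 for a in((461,87),(700,105),(683,427),(440,405))]
print('corners',np.round(q,1),np.round(np.mean(q,0),1))
for e in((0,3),(1,2)): v=q[e[0]]-q[e[1]];print('yaw',np.degrees(np.arctan2(v[1],v[0])),np.linalg.norm(v))
for e in((0,1),(3,2)): v=q[e[0]]-q[e[1]];print('yaw',np.degrees(np.arctan2(v[1],v[0]))-90,np.linalg.norm(v))
t=[crop(*a,.026)[:2]*1000 for a in((69,91),(289,82),(297,428),(73,426))]
print('tray',np.round(t,1),np.round(np.mean(t,0),1))
for e in((0,3),(1,2)): v=t[e[0]]-t[e[1]];print('yaw',np.degrees(np.arctan2(v[1],v[0])),np.linalg.norm(v))
roi=np.zeros(d.shape,bool);roi[185:220,310:350]=1
for lo in(.078,.082):
  for a in rect(P,roi&(P[...,2]>lo)&(P[...,2]<.095)):print(a[:3],a[3].nonzero()[0].min())
E
```

```text
radio colour ((522.7056884765625, -119.92655944824219), (156.54864501953125, 196.85714721679688), 83.5550537109375)
corners [[ 628.9  -61.2]
 [ 613.7 -209. ]
 [ 415.9 -188.3]
 [ 432.2  -41.4]] [ 522.6 -125. ]
yaw -5.738782540282124 197.7007724260288
yaw -5.949971735700272 198.88112859033947
yaw -5.878401623690991 148.55810144000054
yaw -6.336046785239148 147.83262877466825
tray [[641.1 192. ]
 [643.3  46.5]
 [417.6  46.6]
 [421.8 191.1]] [531. 119.]
yaw 0.2543540876574535 219.25650636657178
yaw -0.018879131186386497 225.7021961655429
(np.int32(327), ((506.9736022949219, -56.308876037597656), (44.57167053222656, 206.5478057861328), 9.347077369689941), np.float64(86.2)) 202
(np.int32(321), ((506.9736022949219, -56.308876037597656), (44.57167053222656, 206.5478057861328), 9.347077369689941), np.float64(86.2)) 202
```

```bash
cat >> h.py <<'E'
def rel(o,pos,rpy):
    A=R.from_euler('xyz',o['eef_rot']); B=R.from_euler('xyz',rpy)
    return np.round(A.inv().apply(np.array(pos)-o['ee_pos'])*1000,1), np.round((A.inv()*B).as_rotvec(),4)
E
python3 - <<'E'
from h import *
from station import ctrl,cams
o=ctrl.get_obs();T=cams.camera_info('wrist')['world_to_cam']
A=R.from_euler('xyz',o['eef_rot'])
c=-T[:3,3]@T[:3,:3]
print(A.inv().apply(c-o['ee_pos']),A.inv().apply(T[2,:3]),A.inv().apply(T[0,:3]),cams.camera_info('wrist')['fx'])
print(rel(o,[.50,-.165,.24],[np.pi,0,np.radians(84)]))
print(rel(o,[.52,-.125,.24],[np.pi,0,np.radians(84)]))
E
```

```text
[ 0.07282839 -0.00074555 -0.2003779 ] [-2.49623778e-01  6.86735202e-04  9.68342655e-01] [-1.67632440e-04  9.99999703e-01 -7.52398995e-04] 328.4948671333482
(array([ 450.6, -277.5,  -55.8]), array([-8.0000e-04, -7.0000e-04, -1.2413e+00]))
(array([ 479. , -312. ,  -55.8]), array([-8.0000e-04, -7.0000e-04, -1.2413e+00]))
```

Units first: shifts go in shares of 800 mm and turns go in shares of 180 degrees. So 479 mm is 0.5988, -312 mm is -0.39, -1.24 rad is -0.3947.

Call:
arm_command(
  plan=[
    [[0.5988,-0.39,-0.0375,0,0,-0.3947,-1],[0.5988,-0.39,-0.0375,0,0,-0.3947,-1],[0.5988,-0.39,-0.0375,0,0,-0.3947,-1],[0.5988,-0.39,-0.0375,0,0,-0.3947,-1],[0.5988,-0.39,-0.0375,0,0,-0.3947,-1],[0.5988,-0.39,-0.0375,0,0,-0.3947,-1],[0.5988,-0.39,-0.0375,0,0,-0.3947,-1],[0.5988,-0.39,-0.0375,0,0,-0.3947,-1],[0.5988,-0.39,-0.0375,0,0,-0.3947,-1],[0.5988,-0.39,-0.0375,0,0,-0.3947,-1],[0.5988,-0.39,-0.0375,0,0,-0.3947,-1],[0.5988,-0.39,-0.0375,0,0,-0.3947,-1]],
  ],
)

```text
time_s: 1.3
ee_pos: [0.5218, -0.1222, 0.2141]
eef_rot: [-3.141, -0.0, 1.467]
force: [-0.0, -0.8, 0.1]
grip_width: 0.0942
grip_force: 0.0
```

Call:
arm_command(
  plan=[
    [[0,0,0,0,0,0,-1],[0,0,0,0,0,0,-1],[0,0,0,0,0,0,-1]],
  ],
)

```text
time_s: 1.6
ee_pos: [0.5193, -0.1261, 0.2143]
eef_rot: [-3.141, 0.0, 1.464]
force: [-0.6, -0.6, 0.9]
grip_width: 0.094
grip_force: 0.0
```

```bash
cat > snap.py <<'E'
import sys,numpy as np,cv2
from station import ctrl,cams
n,out=sys.argv[1:3]
o=ctrl.get_obs(); i=cams.camera_info(n); p,d=cams.camera(n)
np.savez(f"pics/{out}.npz",p=p,d=d,K=[i['fx'],i['fy'],i['cx'],i['cy']],T=i['world_to_cam']); cv2.imwrite(f"pics/{out}.png",cv2.resize(p,None,fx=1.5,fy=1.5,interpolation=2))
print({k:np.round(v,4) for k,v in o.items() if k in('time_s','ee_pos','eef_rot','force','grip_width')})
E
python3 snap.py wrist w1
```

```text
{'time_s': np.float64(1.6), 'ee_pos': array([ 0.5193, -0.1261,  0.2143]), 'eef_rot': array([-3.1413e+00,  1.0000e-04,  1.4637e+00]), 'force': array([-0.6081, -0.5704,  0.8784]), 'grip_width': np.float64(0.094)}
```

View pics/w1.png

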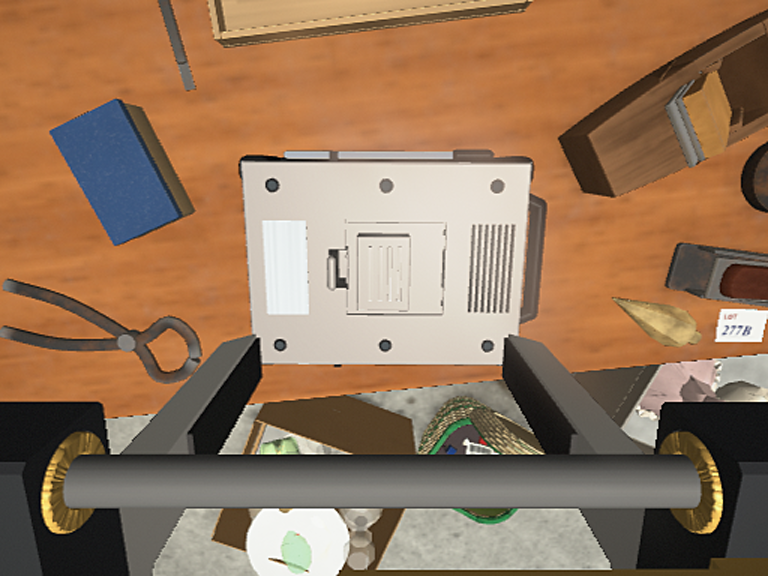

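The wrist view shows the radio level in the image. The dome top spans about (357–411, 234–311), the plate (347–446, 222–314), and the tab bar is at u≈327–337, v 249–291. Handle to the right (+x).

```bash
python3 - <<'E'
from h import *
from station import ctrl
p,d,K,T=load("pics/w1.npz");P=cloud(p,d,K,T)
C=lambda u,v,z:cast((u+.5)/1.5-.5,(v+.5)/1.5-.5,K,T,z)[:2]*1000
def show(n,pts,z):
    q=np.array([C(*a,z) for a in pts]);print(n,np.round(q,1).tolist(),np.round(q.mean(0),1));return q
q=show('radio',[(241,160),(532,160),(519,363),(261,363)],.07)
for e in((1,0),(2,3)): v=q[e[0]]-q[e[1]];print('yaw',np.degrees(np.arctan2(v[1],v[0])),np.linalg.norm(v))
for e in((0,3),(1,2)): v=q[e[0]]-q[e[1]];print('yaw',np.degrees(np.arctan2(v[1],v[0]))-90,np.linalg.norm(v))
show('plate',[(347,222),(446,222),(444,314),(347,313)],.07)
show('dometop',[(357,234),(411,234),(411,310),(357,312)],.086)
show('bar out',[(327,249),(328,291)],.083)
show('domebase+x',[(411,234),(411,311)],.086)
h=P[...,2]
roi=np.zeros(d.shape,bool);roi[150:212,200:300]=1
print(np.median(h[(roi)&(h<.078)]))
r=(P[...,:2]*1000)
for a in rect(P,roi&(h>.08)&(h<.095)):
    q=r[a[3]];print(a[0],a[1],a[2],np.percentile(q,[1,99],axis=0).round(1))
E
```

```text
radio [[433.4, -40.3], [628.8, -61.3], [614.6, -207.9], [422.0, -187.1]] [ 524.7 -124.1]
yaw -6.1443536133946575 196.59023758936846
yaw -6.166567530872292 193.64792382954988
yaw -4.407341825046558 147.21359331546742
yaw -5.552817931649159 147.22887183540027
plate [[499.3, -89.4], [567.9, -96.8], [561.5, -163.5], [491.1, -155.1]] [ 530.  -126.2]
dometop [[506.3, -96.3], [542.2, -100.2], [537.3, -153.0], [499.8, -150.4]] [ 521.4 -125. ]
bar out [[484.6, -104.7], [481.3, -134.0]] [ 482.9 -119.3]
domebase+x [[542.2, -100.2], [537.2, -153.7]] [ 539.7 -126.9]
0.06999291827988212
1757 ((524.7547607421875, -105.20126342773438), (104.03427124023438, 36.61652374267578), 83.20790100097656) 86.1 [[ 502.7 -156.4]
 [ 540.7  -99.9]]
123 ((500.90643310546875, -92.90443420410156), (94.66893005371094, 11.635107040405273), 63.5725212097168) 85.3 [[ 483.3 -136.7]
 [ 489.1 -110.9]]
```

Converted, 140 mm is 0.175, 1.2 mm is 0.0015.

Call:
arm_command(
  plan=[
    [[0.0015,-0.01,0.05,0,0,0,-1],[0.0015,-0.01,0.1,0,0,0,-1],[0.0015,-0.01,0.1375,0,0,0,-0.6],[0.0015,-0.01,0.1625,0,0,0,-0.4],[0.0015,-0.01,0.1725,0,0,0,-0.32],[0.0015,-0.01,0.175,0,0,0,-0.32],[0.0015,-0.01,0.175,0,0,0,-0.32],[0.0015,-0.01,0.175,0,0,0,-0.32],[0.0015,-0.01,0.175,0,0,0,-0.32]],
  ],
  squeeze=13,
)

```text
time_s: 2.55
ee_pos: [0.5126, -0.1234, 0.0753]
eef_rot: [3.14, 0.0, 1.465]
force: [0.5, 1.2, -0.5]
grip_width: 0.0616
grip_force: 0.0
```

```bash
python3 snap.py wrist w2; python3 - <<'E'
import cv2
p=cv2.imread('pics/w2.png');cv2.imwrite('pics/w2c.png',p)
E
```

```text
{'time_s': np.float64(2.55), 'ee_pos': array([ 0.5126, -0.1234,  0.0753]), 'eef_rot': array([3.1401e+00, 3.0000e-04, 1.4648e+00]), 'force': array([ 0.4904,  1.1679, -0.4612]), 'grip_width': np.float64(0.0616)}
```

View pics/w2.png

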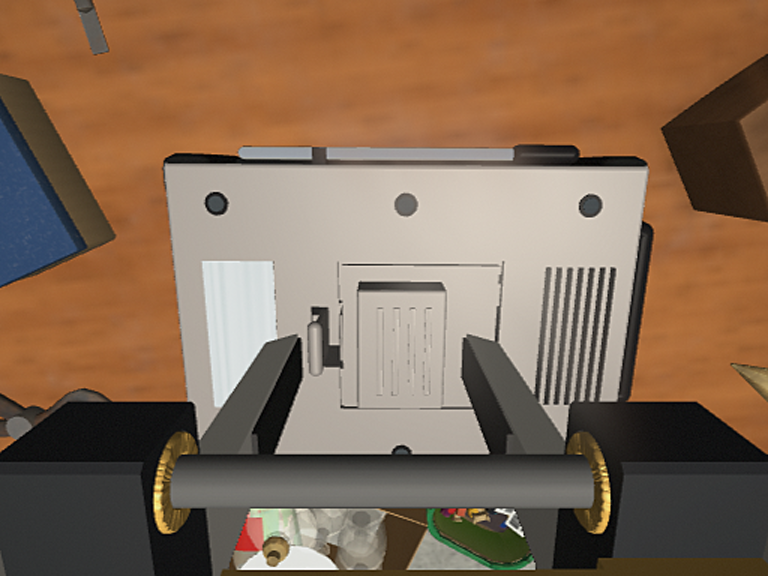

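The wrist view shows the finger tips straddling the pinch points. The left tip at u=300 is outside the bar edge at 308, and the right tip at 463 is outside the dome edge at 447. Closing starts gently, with the middle biased to +x.

Converted, 1.5 mm is 0.0019, 1.3 mm is 0.0016.

Call:
arm_command(
  plan=[
    [[0,0,0.0013,0,0,0,-0.28],[0,0,0.0013,0,0,0,-0.25],[0,0,0.0013,0,0,0,-0.22],[0,0.0004,0.0013,0,0,0,-0.2],[0,0.0008,0.0013,0,0,0,-0.18],[0,0.0013,0.0013,0,0,0,-0.15],[0,0.0016,0.0013,0,0,0,-0.13],[0,0.0019,0.0013,0,0,0,-0.11],[0,0.0019,0.0013,0,0,0,-0.11],[0,0.0019,0.0013,0,0,0,-0.11]],
  ],
  squeeze=13,
)

```text
time_s: 3.6
ee_pos: [0.5136, -0.1233, 0.0733]
eef_rot: [-3.142, -0.0, 1.465]
force: [-0.3, 0.1, -0.3]
grip_width: 0.0524
grip_force: 0.0
```

```bash
python3 snap.py wrist w3; python3 - <<'E'
import numpy as np,cv2
p=np.load('pics/w3.npz')['p'];cv2.imwrite('pics/w3c.png',cv2.resize(p[160:320,160:360],None,fx=4,fy=3.7))
E
```

```text
{'time_s': np.float64(3.6), 'ee_pos': array([ 0.5136, -0.1233,  0.0733]), 'eef_rot': array([-3.1416, -0.    ,  1.4648]), 'force': array([-0.2754,  0.093 , -0.3041]), 'grip_width': np.float64(0.0524)}
```

View pics/w3c.png

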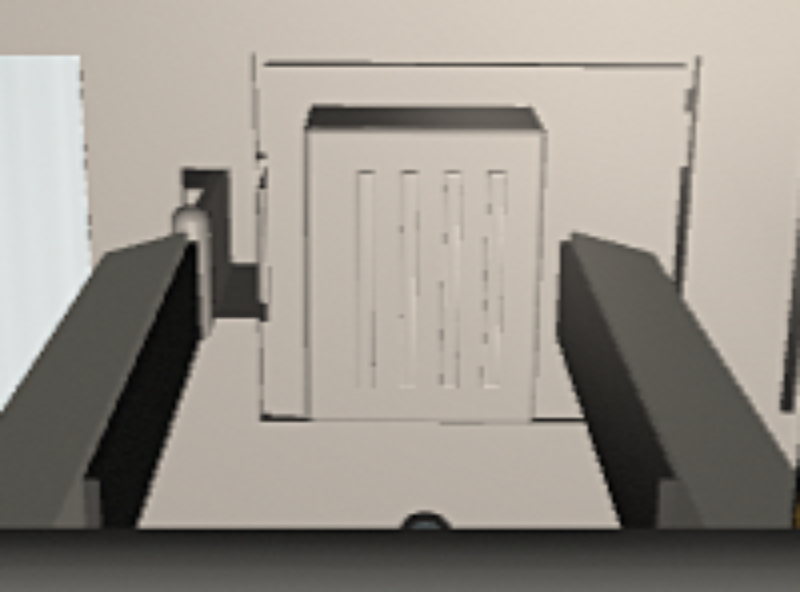

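```bash
python3 - <<'E'
from h import *
p,d,K,T=load("pics/w3.npz");P=cloud(p,d,K,T)
A=R.from_euler('xyz',[np.pi,0,1.4648]);o=np.array([.5136,-.1233,.0733])
tf=lambda w:np.round(A.inv().apply(w-o)*1000,1)
for n,x,y,z in(('Ltip+',190,240,.073),('Ltip-',200,335,.073),('Rtip+',572,235,.073),('Rtip-',558,335,.073),('bar top L',172,225,.083),('bar R',210,300,.083),('dome R',543,160,.086),('dome R2',535,415,.086),('domeL',305,160,.086)):
    u,v=160+x/4,160+y/3.7
    print(n,tf(cast(u,v,K,T,z)),'depthpt',tf(P[int(v),int(u)]))
for y in(215,230,260,290,320,335):
    v=int(160+y/3.7); print(y,[(tuple(tf(P[v,u])[1:].tolist())) for u in range(202,216,1)])
E
```

```text
Ltip+ [  1.  -30.    0.3] depthpt [  6.2 -28.3 -12.5]
Ltip- [-16.9 -29.    0.3] depthpt [ -6.4 -25.7 -22.4]
Rtip+ [ 1.9 31.8  0.3] depthpt [ 10.1  28.3 -21.8]
Rtip- [-17.   30.1   0.3] depthpt [ -6.7  26.5 -21.8]
bar top L [  7.2 -31.1  -9.7] depthpt [  8.3 -30.9 -11.2]
bar R [ -6.1 -25.7  -9.7] depthpt [ -5.2 -25.8 -11.5]
dome R [ 19.3  24.9 -12.7] depthpt [ 19.6  24.4 -13.2]
dome R2 [-25.8  25.1 -12.7] depthpt [-26.   24.7 -12.2]
domeL [ 19.3 -10.5 -12.7] depthpt [ 19.1 -10.7 -11.5]
215 [(-34.0, 4.3), (-31.0, -10.0), (-30.3, -10.9), (-29.5, -11.8), (-28.8, -12.5), (-28.4, -11.3), (-27.6, -12.5), (-27.1, -11.9), (-26.5, -12.0), (-26.2, -9.6), (-25.9, -7.0), (-26.0, -2.0), (-25.9, 2.5), (-26.0, 8.8)]
230 [(-33.8, 2.6), (-30.9, -11.1), (-30.1, -12.2), (-29.4, -12.9), (-28.9, -12.2), (-28.2, -13.1), (-27.7, -12.7), (-27.1, -12.6), (-26.4, -13.1), (-26.0, -11.6), (-25.5, -10.6), (-25.9, -2.8), (-26.0, 2.4), (-26.1, 8.8)]
260 [(-28.0, -33.2), (-27.3, -34.3), (-27.3, -31.1), (-26.9, -30.2), (-26.4, -29.9), (-25.9, -29.7), (-25.8, -26.2), (-25.7, -23.4), (-26.5, -13.5), (-26.1, -11.8), (-25.6, -11.0), (-25.9, -4.4), (-26.1, 2.1), (-26.1, 7.4)]
290 [(-26.9, -40.9), (-26.3, -41.5), (-26.0, -40.0), (-25.5, -39.8), (-25.8, -34.8), (-25.6, -32.6), (-25.6, -29.2), (-25.8, -24.0), (-26.9, -12.4), (-26.2, -12.3), (-25.9, -10.1), (-26.1, -4.2), (-26.1, 0.9), (-26.1, 5.7)]
320 [(-25.8, -48.5), (-25.8, -45.9), (-25.7, -43.0), (-25.6, -40.5), (-25.6, -37.1), (-25.8, -32.3), (-25.6, -29.9), (-25.7, -25.7), (-25.8, -20.8), (-26.4, -12.1), (-25.9, -11.6), (-25.7, -8.3), (-26.6, 3.0), (-26.0, 3.8)]
335 [(-25.5, -50.8), (-25.8, -45.9), (-25.7, -43.7), (-25.8, -40.0), (-25.7, -37.4), (-25.9, -32.5), (-25.6, -30.5), (-25.8, -25.7), (-25.7, -22.4), (-26.8, -10.3), (-28.2, 4.4), (-27.3, 3.1), (-26.8, 3.7), (0.0, -200.4)]
```

```bash
python3 - <<'E'
from h import *
A=R.from_euler('xyz',[np.pi,0,1.4648])
for n,o,w in(("w3",[.5136,-.1233,.0733],26),("w2",[.5126,-.1234,.0753],30.8),("w1",[.5193,-.1261,.2143],47)):
    p,d,K,T=load(f"pics/{n}.npz");P=cloud(p,d,K,T)
    Q=A.inv().apply(P.reshape(-1,3)-np.array(o)).reshape(P.shape)*1000
    dark=p.max(2)<90 
    for s in(1,-1):
        m=(d>0)&(abs(Q[...,0])<14)&(s*Q[...,1]>w-2)&(s*Q[...,1]<w+16)&(Q[...,2]<2)&(Q[...,2]>-60)
        q=Q[m]; print(n,s,np.histogram(q[:,2],bins=np.arange(-60,3,4))[0], q[q[:,2]>q[:,2].max()-8].mean(0).round(1))
    if n=="w3":
        for v in range(215,250,4): print(v,[tuple(Q[v,u].round(0).astype(int).tolist()) for u in range(299,312,3)])
E
```

```text
w3 1 [137 142 120 110 105 101  86  88  59  33   0  51  16   0   0] [ 5.6 36.5  1.7]
w3 -1 [141 134 121 115 106  97  90  89  60  35   0  58  92  25  26] [  0.9 -26.4  -2. ]
215 [(7, 29, 3), (6, 31, 4), (6, 33, 4), (7, 35, 3), (7, 37, 3)]
219 [(4, 29, 3), (4, 31, 3), (4, 33, 4), (4, 35, 2), (4, 37, 3)]
223 [(1, 30, 3), (1, 32, 4), (10, 29, -22), (1, 36, 4), (1, 38, 4)]
227 [(-2, 30, 5), (8, 27, -24), (10, 28, -29), (10, 30, -29), (10, 32, -29)]
231 [(-4, 30, 3), (8, 27, -30), (9, 28, -31), (10, 29, -35), (10, 31, -35)]
235 [(-7, 30, 4), (6, 27, -31), (9, 27, -37), (10, 28, -41), (10, 30, -41)]
239 [(-10, 30, 4), (4, 26, -32), (9, 26, -42), (9, 28, -43), (10, 29, -46)]
243 [(-13, 30, 4), (2, 27, -32), (6, 26, -43), (8, 27, -47), (10, 28, -51)]
247 [(-5, 26, -22), (0, 27, -32), (5, 26, -44), (9, 26, -53), (8, 28, -52)]
w2 1 [154 148 132 119 104 108  96  87  80  28   1   0   0   0   0] [  5.2  32.8 -24.9]
w2 -1 [147 139 132 123 114 101 100  89  67  42   0   0  69   3   0] [  0.2 -29.5  -9.6]
w1 1 [188 167 152 152 133 125 117 115  88  51   0   0   0   0   0] [  4.2  48.5 -24.9]
w1 -1 [173 171 162 149 135 123 123 108  87  56   0   0   0   0   0] [  4.6 -48.  -25.3]
```

The depth data show the visible finger ends lie about 22 mm behind the reported TCP in all three views. So the fingers passed above the bar, which explains the zero force. I open again and lower in steps, checking depth and force.

Converted, 18 mm is 0.0225, 17 mm is 0.0213.

Call:
arm_command(
  plan=[
    [[0,-0.0019,0,0,0,0,-0.4],[0,-0.0019,0,0,0,0,-0.4],[0,-0.0019,0,0,0,0,-0.4],[0,-0.0019,0.0075,0,0,0,-0.4],[0,-0.0019,0.0138,0,0,0,-0.4],[0,-0.0019,0.0188,0,0,0,-0.4],[0,-0.0019,0.0213,0,0,0,-0.4],[0,-0.0019,0.0225,0,0,0,-0.4],[0,-0.0019,0.0225,0,0,0,-0.4],[0,-0.0019,0.0225,0,0,0,-0.4]],
  ],
)

```text
time_s: 4.65
ee_pos: [0.5122, -0.1232, 0.0555]
eef_rot: [3.141, 0.0, 1.465]
force: [-0.6, 0.4, 0.1]
grip_width: 0.0657
grip_force: 0.0
```

```bash
python3 snap.py wrist w4; cat > tips.py <<'E'
import sys
from h import *
n=sys.argv[1]; o=np.array(eval(sys.argv[2])); w=float(sys.argv[3])
A=R.from_euler('xyz',[np.pi,0,1.4648])
p,d,K,T=load(f"pics/{n}.npz");P=cloud(p,d,K,T)
Q=A.inv().apply(P.reshape(-1,3)-o).reshape(P.shape)*1000
for s in(1,-1):
    m=(d>0)&(abs(Q[...,0])<12)&(s*Q[...,1]>w-2)&(s*Q[...,1]<w+13)
    print(s,np.histogram(Q[m][:,2],bins=np.arange(-40,26,2)))
E
python3 tips.py w4 "[.5121,-.1232,.0553]" 32.8
```

```text
{'time_s': np.float64(4.65), 'ee_pos': array([ 0.5122, -0.1232,  0.0555]), 'eef_rot': array([3.1414, 0.    , 1.4648]), 'force': array([-0.5595,  0.436 ,  0.103 ]), 'grip_width': np.float64(0.0657)}
1 (array([ 51,  66,  40,  50,  47,  46,  36,  36,  26,   9,   0,   7, 336,
        44,   0,   0,   0,   0,   0,   0,   0,   0,   0,   0,   0,   0,
         0,   0,   0,   0,   0,   0]), array([-40, -38, -36, -34, -32, -30, -28, -26, -24, -22, -20, -18, -16,
       -14, -12, -10,  -8,  -6,  -4,  -2,   0,   2,   4,   6,   8,  10,
        12,  14,  16,  18,  20,  22,  24]))
-1 (array([ 61,  49,  39,  53,  51,  45,  41,  28,  29,   9,   0,   7, 244,
        38,   0,   0,   0,   0,   0,   0,   0,   0,   0,   0,   0,   0,
         0,  12,  16,   0,   0,   0]), array([-40, -38, -36, -34, -32, -30, -28, -26, -24, -22, -20, -18, -16,
       -14, -12, -10,  -8,  -6,  -4,  -2,   0,   2,   4,   6,   8,  10,
        12,  14,  16,  18,  20,  22,  24]))
```

Converted, 3.5 mm is 0.0044, 2 mm is 0.0025.

Call:
arm_command(
  plan=[
    [[0,0,0.0025,0,0,0,-0.36],[0,0,0.0044,0,0,0,-0.32],[0,0,0.0044,0,0,0,-0.28],[0,0.0003,0.0044,0,0,0,-0.25],[0,0.0005,0.0044,0,0,0,-0.22],[0,0.0009,0.0044,0,0,0,-0.19],[0,0.0013,0.0044,0,0,0,-0.17],[0,0.0016,0.0044,0,0,0,-0.15],[0,0.0016,0.0044,0,0,0,-0.15],[0,0.0016,0.0044,0,0,0,-0.15]],
  ],
  squeeze=13,
)

```text
time_s: 5.7
ee_pos: [0.5134, -0.1233, 0.0519]
eef_rot: [-3.141, -0.0, 1.465]
force: [-5.0, 0.5, 3.8]
grip_width: 0.0541
grip_force: 2.4
```

Converted, 1.8 mm is 0.0023, 1.5 mm is 0.0019.

Call:
arm_command(
  plan=[
    [[0,0,-0.0006,0,0,0,-0.13],[0,0.0003,-0.0006,0,0,0,-0.1],[0,0.0008,-0.0006,0,0,0,-0.08],[0,0.0014,-0.0006,0,0,0,-0.06],[0,0.0019,-0.0006,0,0,0,-0.04],[0,0.0023,-0.0006,0,0,0,-0.02],[0,0.0023,-0.0006,0,0,0,-0.02],[0,0.0023,-0.0006,0,0,0,-0.02]],
  ],
  squeeze=13,
)

```text
time_s: 6.5
ee_pos: [0.5155, -0.1236, 0.0525]
eef_rot: [3.141, 0.0, 1.465]
force: [-1.0, -0.3, -0.5]
grip_width: 0.0481
grip_force: 9.8
```

Converted, -4.9 mm is -0.0061, -2.4 mm is -0.003, 0.05 rad is 0.0159.

Call:
arm_command(
  plan=[
    [[0,0.0004,0,0,0,0,0.005],[0,0.0006,0,0,0,0,0.01],[0,0.0006,0,0,0,0,0.01],[0,0.0001,-0.0015,0.008,0,0,0.01],[0,-0.0003,-0.003,0.0159,0,0,0.01],[0,-0.0006,-0.0046,0.0239,0,0,0.01],[0,-0.001,-0.0061,0.0318,0,0,0.01],[0,-0.001,-0.0061,0.0318,0,0,0.01]],
  ],
  squeeze=13,
)

```text
time_s: 7.3
ee_pos: [0.5148, -0.1235, 0.0572]
eef_rot: [-3.042, 0.0, 1.465]
force: [0.7, 0.5, -1.2]
grip_width: 0.0469
grip_force: 11.9
```

Converted, -14.9 mm is -0.0186, -7.3 mm is -0.0091, 0.3 rad is 0.0955.

Call:
arm_command(
  plan=[
    [[0,-0.0009,-0.003,0.0159,0,0,0.01],[0,-0.0016,-0.0061,0.0318,0,0,0.01],[0,-0.0021,-0.0091,0.0477,0,0,0.01],[0,-0.0025,-0.0123,0.0637,0,0,0.01],[0,-0.0028,-0.0154,0.0796,0,0,0.01],[0,-0.0029,-0.0186,0.0955,0,0,0.01],[0,-0.0029,-0.0186,0.0955,0,0,0.01],[0,-0.0029,-0.0186,0.0955,0,0,0.01]],
  ],
  squeeze=13,
)

```text
time_s: 8.1
ee_pos: [0.5136, -0.1233, 0.0719]
eef_rot: [-2.743, -0.0, 1.465]
force: [-1.1, 0.2, -0.4]
grip_width: 0.0466
grip_force: 11.9
```

Converted, -30 mm is -0.0375, -23 mm is -0.0288.

Call:
arm_command(
  plan=[
    [[0,-0.0019,0,0,0,0,0.01],[0,-0.0038,0,0,0,0,0.01],[0,-0.0063,0,0,0,0,0.01],[0,-0.0088,0,0,0,0,0.01],[0,-0.0113,0,0,0,0,0.01],[0,-0.0138,0,0,0,0,0.01],[0,-0.0163,-0.0013,0,0,0,0.01],[0,-0.0188,-0.0038,0,0,0,0.01],[0,-0.0213,-0.0088,0,0,0,0.01],[0,-0.0238,-0.0175,0,0,0,0.01],[0,-0.0263,-0.0275,0,0,0,0.01],[0,-0.0288,-0.0375,0,0,0,0.01]],
  ],
  squeeze=13,
)

```text
time_s: 9.3
ee_pos: [0.5045, -0.1224, 0.1098]
eef_rot: [-2.742, 0.0, 1.465]
force: [-0.6, -0.8, -0.9]
grip_width: 0.0471
grip_force: 11.9
```

```bash
python3 snap.py wrist w5
```

```text
{'time_s': np.float64(9.3), 'ee_pos': array([ 0.5045, -0.1224,  0.1098]), 'eef_rot': array([-2.7421e+00,  1.0000e-04,  1.4649e+00]), 'force': array([-0.6284, -0.8473, -0.9234]), 'grip_width': np.float64(0.0471)}
```

View pics/w5.png

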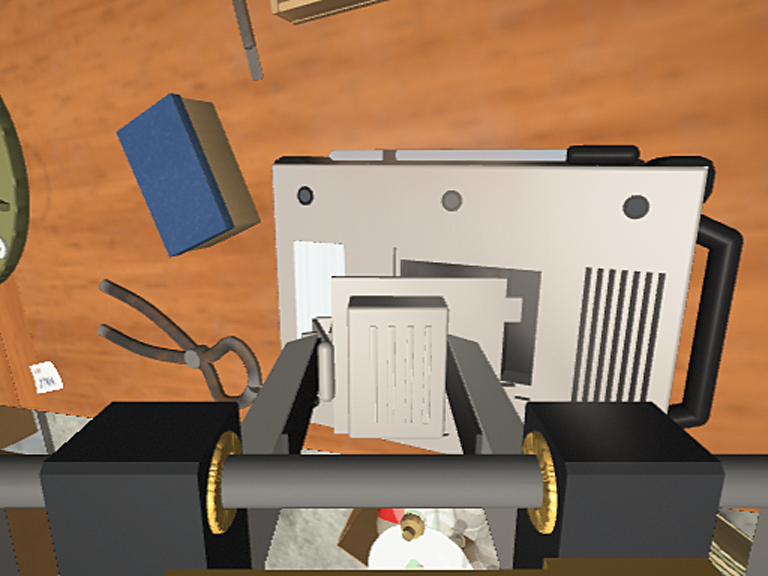

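The picture shows the cover clear of the radio, with the bay open at (470,320), and the bar and dome held between the fingers. Now to the tray, keeping a tilt of about 0.22 rad so that loop and lugs land together.

```bash
python3 - <<'E'
from h import *
from station import ctrl
o=ctrl.get_obs()
for f in(.25,.5,.75,1):
    r=[-np.pi+.4+f*(.22-.4),0,1.465+f*.106]
    print(f,*rel(o,[.5045-.029*f,-.1224+.2414*f,.1098+.01*min(1,f*2)],r))
E
```

```text
0.25 [ 59.3 -14.6   2.1] [-0.0426 -0.0095 -0.0249]
0.5 [118.5 -29.    2.7] [-0.0876 -0.0181 -0.05  ]
0.75 [177.8 -41.6   7.9] [-0.1326 -0.0256 -0.0755]
1 [237.  -54.1  13.2] [-0.1775 -0.032  -0.1014]
```

Converted, 237 mm is 0.2963, 228 mm is 0.285, -0.05 rad is -0.0159.

Call:
arm_command(
  plan=[
    [[0.0188,-0.005,0,-0.0032,0,0,0.01],[0.045,-0.0113,0.0013,-0.0095,-0.0032,-0.0064,0.01],[0.075,-0.0188,0.0025,-0.0127,-0.0032,-0.0095,0.01],[0.1125,-0.0275,0.0025,-0.0191,-0.0032,-0.0127,0.01],[0.1488,-0.0363,0.0038,-0.0286,-0.0064,-0.0159,0.01],[0.1863,-0.0438,0.0063,-0.035,-0.0064,-0.0191,0.01],[0.2225,-0.0519,0.01,-0.0414,-0.008,-0.0239,0.01],[0.2588,-0.06,0.0125,-0.0493,-0.0095,-0.0286,0.01],[0.285,-0.065,0.015,-0.0541,-0.0095,-0.0318,0.01],[0.2963,-0.0675,0.0163,-0.0567,-0.0102,-0.0321,0.01],[0.2963,-0.0675,0.0163,-0.0567,-0.0102,-0.0321,0.01],[0.2963,-0.0675,0.0163,-0.0567,-0.0102,-0.0321,0.01]],
  ],
  squeeze=13,
)

```text
time_s: 10.55
ee_pos: [0.4747, 0.1187, 0.1179]
eef_rot: [-2.919, -0.0, 1.57]
force: [0.6, -0.2, -0.4]
grip_width: 0.0469
grip_force: 12.0
```

```bash
python3 - <<'E'
from h import *
from station import ctrl
o=ctrl.get_obs()
for z in(.03,.012,.006): print(*rel(o,[.4755,.119,z],[-np.pi+.22,0,1.571]))
E
python3 snap.py top t5; python3 - <<'E'
from h import *
# tray check: inner edges via depth/colour in unobstructed first image: rim z profile along lines
p,d,K,T=load("pics/top0.npz");P=cloud(p,d,K,T)
for x in(.46,.52,.58):
    m=(abs(P[...,0]-x)<.004)&(P[...,1]>.02)&(P[...,1]<.22)&(P[...,2]>.015)&(P[...,2]<.04)
    print(x,np.sort(P[m][:,1].round(3)))
for y in(.08,.12,.16):
    m=(abs(P[...,1]-y)<.004)&(P[...,0]>.38)&(P[...,0]<.68)&(P[...,2]>.015)&(P[...,2]<.04)
    print(y,np.sort(P[m][:,0].round(3)))
E
```

```text
[ 0.3 20.1 85.5] [-0.0022 -0.0004 -0.0006]
[  0.3  24.1 103.1] [-0.0022 -0.0004 -0.0006]
[  0.3  25.4 108.9] [-0.0022 -0.0004 -0.0006]
{'time_s': np.float64(10.55), 'ee_pos': array([0.4747, 0.1187, 0.1179]), 'eef_rot': array([-2.9194e+00, -3.0000e-04,  1.5703e+00]), 'force': array([ 0.5781, -0.2213, -0.4196]), 'grip_width': np.float64(0.0469)}
0.46 [0.048 0.048 0.05  0.05  0.05  0.193 0.193 0.193 0.195 0.196 0.196]
0.52 [0.049 0.049 0.049 0.052 0.052 0.052 0.193 0.193 0.193 0.194 0.195 0.195]
0.58 [0.05  0.05  0.05  0.053 0.053 0.053 0.193 0.193 0.194 0.195 0.195 0.197
 0.197 0.198]
0.08 [0.417 0.417 0.417 0.42  0.42  0.42  0.641 0.641 0.641 0.641 0.642 0.642
 0.644 0.645 0.645]
0.12 [0.418 0.418 0.418 0.421 0.421 0.421 0.641 0.641 0.641 0.643 0.643 0.643
 0.645 0.645 0.646]
0.16 [0.416 0.416 0.416 0.419 0.419 0.419 0.64  0.641 0.641 0.641 0.644 0.644
 0.644]
```

Converted, 108 mm is 0.135, 107 mm is 0.1338.

Call:
arm_command(
  plan=[
    [[0,0.0088,0.0375,0,0,0,0.01],[0,0.0175,0.075,0,0,0,0.01],[0,0.0238,0.1025,0,0,0,0.01],[0,0.0288,0.1213,0,0,0,0.01],[0,0.03,0.13,0,0,0,0.01],[0,0.031,0.1338,0,0,0,0.01],[0,0.0313,0.135,0,0,0,0.01],[0,0.0313,0.135,0,0,0,0.01]],
  ],
  squeeze=13,
)

```text
time_s: 11.4
ee_pos: [0.4759, 0.119, 0.0078]
eef_rot: [-2.921, -0.001, 1.57]
force: [0.2, -0.2, 0.1]
grip_width: 0.0469
grip_force: 11.6
```

Converted, 3 mm is 0.0038, 2 mm is 0.0025.

Call:
arm_command(
  plan=[
    [[0,0.0003,0.0013,0,0,0,0.01],[0,0.0006,0.0025,0,0,0,0.01],[0,0.0009,0.0038,0,0,0,0.01],[0,0.0009,0.0038,0,0,0,0.01],[0,0.0009,0.0038,0,0,0,0.01]],
  ],
)

```text
time_s: 11.9
ee_pos: [0.4754, 0.1193, 0.0043]
eef_rot: [-2.92, -0.001, 1.571]
force: [-3.5, -0.3, 5.0]
grip_width: 0.0468
grip_force: 9.5
```

Converted, -65 mm is -0.0813, -35 mm is -0.0438.

Call:
arm_command(
  plan=[
    [[0,0,-0.0013,0,0,0,-0.03],[0,0,-0.0013,0,0,0,-0.08],[0,0,-0.0013,0,0,0,-0.14],[0,0,-0.0013,0,0,0,-0.2],[0,0,-0.0013,0,0,0,-0.28],[0,0,-0.0013,0,0,0,-0.36],[0,0,-0.0013,0,0,0,-0.36],[0,0,-0.0013,0,0,0,-0.36],[0,0,-0.0063,0,0,0,-0.36],[0,0,-0.0188,0,0,0,-0.36],[0,0,-0.0438,0,0,0,-0.36],[0,0,-0.0813,0,0,0,-0.36]],
  ],
)

```text
time_s: 13.1
ee_pos: [0.4893, 0.1191, 0.068]
eef_rot: [-2.918, -0.0, 1.571]
force: [-0.9, -0.4, 0.5]
grip_width: 0.0642
grip_force: 0.0
```

```bash
python3 snap.py wrist w6
```

```text
{'time_s': np.float64(13.1), 'ee_pos': array([0.4893, 0.1191, 0.068 ]), 'eef_rot': array([-2.9179e+00, -1.0000e-04,  1.5707e+00]), 'force': array([-0.924 , -0.4029,  0.4742]), 'grip_width': np.float64(0.0642)}
```

View pics/w6.png

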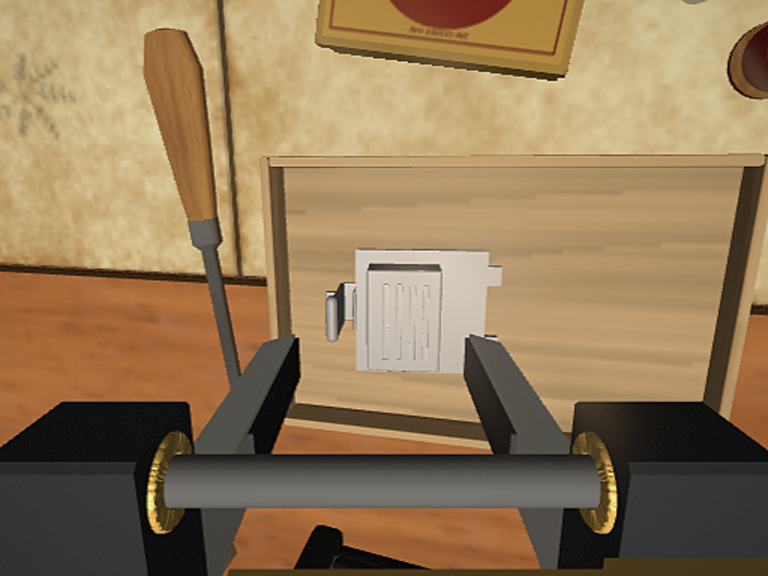

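The picture shows the cover lying inside the tray at (325–502, 250–372), free of the fingers. Next I look at the pack from above the radio.

```bash
python3 - <<'E'
from h import *
from station import ctrl
o=ctrl.get_obs()
A=R.from_euler('xyz',o['eef_rot']);print(A.inv().apply([0,0,80]))
print(*rel(o,[.5235,-.1253,.15],[np.pi,0,1.468]))
E
```

```text
[  0.10853986 -17.13413798 -78.14351883]
[-244.6   13.8  -81.9] [-0.2157  0.0097  0.1022]
```

Converted, -245 mm is -0.3063, -230 mm is -0.2875, -0.15 rad is -0.0477.

Call:
arm_command(
  plan=[
    [[0,-0.0125,-0.0563,0,0,0,-0.4],[-0.025,-0.02,-0.1,-0.0159,0,0,-0.4],[-0.075,-0.0125,-0.1063,-0.0318,0,0.0095,-0.4],[-0.125,-0.0063,-0.1063,-0.0477,0,0.0159,-0.4],[-0.1813,0.0025,-0.105,-0.0637,0,0.0255,-0.5],[-0.2375,0.0113,-0.1038,-0.0688,0.0032,0.0318,-0.5],[-0.2875,0.015,-0.1025,-0.0688,0.0032,0.0325,-0.5],[-0.3063,0.0175,-0.1025,-0.0688,0.0032,0.0325,-0.5],[-0.3063,0.0175,-0.1025,-0.0688,0.0032,0.0325,-0.5],[-0.3063,0.0175,-0.1025,-0.0688,0.0032,0.0325,-0.5],[-0.3063,0.0175,-0.1025,-0.0688,0.0032,0.0325,-0.5]],
  ],
)

```text
time_s: 14.25
ee_pos: [0.5215, -0.1245, 0.1445]
eef_rot: [-3.136, 0.001, 1.47]
force: [-0.7, -0.4, 0.4]
grip_width: 0.0707
grip_force: 0.0
```

```bash
python3 snap.py wrist w7
```

```text
{'time_s': np.float64(14.25), 'ee_pos': array([ 0.5215, -0.1245,  0.1445]), 'eef_rot': array([-3.1362e+00,  1.1000e-03,  1.4698e+00]), 'force': array([-0.6654, -0.4097,  0.4088]), 'grip_width': np.float64(0.0707)}
```

View pics/w7.png

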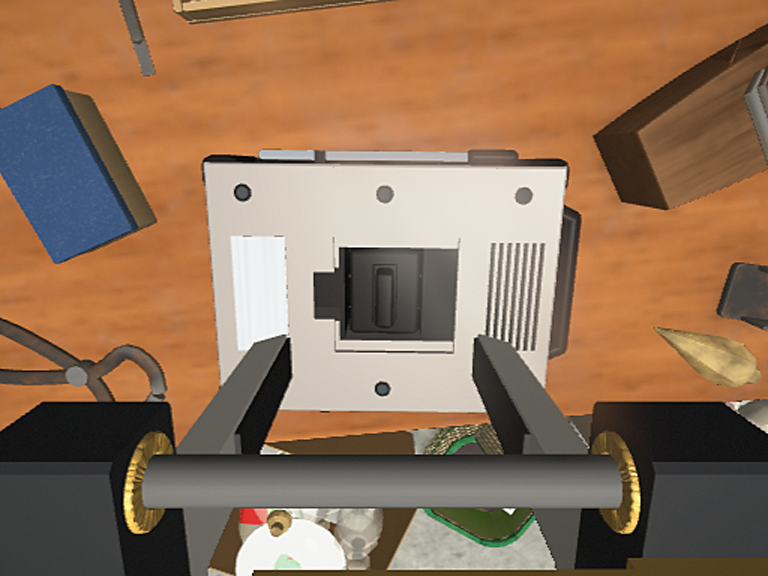

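The picture shows the black pack in the open bay, its fin at about (373–396, 263–328).

```bash
python3 - <<'E'
from h import *
from station import ctrl
p,d,K,T=load("pics/w7.npz");P=cloud(p,d,K,T);h=P[...,2]
roi=np.zeros(d.shape,bool);roi[165:228,230:300]=1
for z in(.073,.076):
    for a in rect(P,roi&(h>z)&(h<.085)): q=P[a[3]]*1000;print(a[0],a[1],a[2],np.percentile(q,[2,50,98],axis=0).round(1).tolist())
q=np.array([cast((u+.5)/1.5-.5,(v+.5)/1.5-.5,K,T,.079)[:2]*1000 for u,v in((373,264),(394,264),(395,327),(375,328))]);print(q.round(1),q.mean(0))
o=ctrl.get_obs();print(o['time_s'],o['ee_pos'])
E
```

```text
421 ((527.0994262695312, -99.53065490722656), (96.29547119140625, 9.743339538574219), 83.79747772216797) 78.8 [[518.6, -146.8, 61.0], [523.9, -125.1, 78.8], [529.4, -110.3, 80.3]]
410 ((527.0994262695312, -99.53065490722656), (96.29547119140625, 9.743339538574219), 83.79747772216797) 78.8 [[518.6, -146.9, 61.0], [523.9, -125.6, 78.8], [529.3, -110.9, 80.3]]
[[ 518.8 -103.9]
 [ 530.3 -105.1]
 [ 527.4 -141.4]
 [ 516.  -140.9]] [ 523.11170013 -122.80940996]
14.3 [ 0.52153868 -0.12457894  0.14445984]
```

Converted, 75 mm is 0.0938, 68 mm is 0.085.

Call:
arm_command(
  plan=[
    [[0,0,0.0313,0,0,0,0],[0,0,0.0625,0,0,0,0.4],[0,0,0.085,0,0,0,0.57],[0,0,0.0938,0,0,0,0.57],[0,0,0.0938,0,0,0,0.57],[0,0,0.0938,0,0,0,0.57],[0,0,0.0938,0,0,0,0.57],[0,0,0.0938,0,0,0,0.57]],
  ],
  squeeze=30,
)

```text
time_s: 15.1
ee_pos: [0.5213, -0.126, 0.07]
eef_rot: [-3.137, 0.001, 1.468]
force: [-0.2, 0.3, -0.0]
grip_width: 0.0202
grip_force: 0.0
```

```bash
python3 - <<'E'
from h import *
from station import ctrl
o=ctrl.get_obs();print(o['ee_pos'],o['eef_rot'],o['grip_width'])
print(*rel(o,[.5237,-.1253,.046],[np.pi,0,1.467]))
E
```

```text
[ 0.521328   -0.12601671  0.07001222] [-3.13725047e+00  1.48040320e-03  1.46839424e+00] 0.020241358059001652
[ 1.   2.4 24. ] [-0.0043  0.0015  0.0014]
```

Converted, 24 mm is 0.03, 2.4 mm is 0.003, -0.004 rad is -0.0013.

Call:
arm_command(
  plan=[
    [[0.0013,0.003,0.0038,-0.0013,0,0,0.57],[0.0013,0.003,0.0125,-0.0013,0,0,0.57],[0.0013,0.003,0.02,-0.0013,0,0,0.57],[0.0013,0.003,0.0263,-0.0013,0,0,0.57],[0.0013,0.003,0.03,-0.0013,0,0,0.57],[0.0013,0.003,0.03,-0.0013,0,0,0.7],[0.0013,0.003,0.03,-0.0013,0,0,0.8],[0.0013,0.003,0.03,-0.0013,0,0,0.9],[0.0013,0.003,0.03,-0.0013,0,0,0.9],[0.0013,0.003,0.03,-0.0013,0,0,0.9]],
  ],
  squeeze=30,
)

```text
time_s: 16.1
ee_pos: [0.5232, -0.1252, 0.0452]
eef_rot: [-3.14, 0.001, 1.468]
force: [-1.6, 0.1, -2.2]
grip_width: 0.01
grip_force: 30.0
```

Converted, -80 mm is -0.1, -72 mm is -0.09.

Call:
arm_command(
  plan=[
    [[0,0,-0.0025,0,0,0,0.9],[0,0,-0.0063,0,0,0,0.9],[0,0,-0.0113,0,0,0,0.9],[0,0,-0.0175,0,0,0,0.9],[0,0,-0.025,0,0,0,0.9],[0,0,-0.0338,0,0,0,0.9],[0,0,-0.045,0,0,0,0.9],[0,0,-0.0588,0,0,0,0.9],[0,0,-0.075,0,0,0,0.9],[0,0,-0.09,0,0,0,0.9],[0,0,-0.1,0,0,0,0.9],[0,0,-0.1,0,0,0,0.9]],
  ],
)

```text
time_s: 17.3
ee_pos: [0.524, -0.1253, 0.1266]
eef_rot: [3.141, 0.002, 1.468]
force: [0.4, 0.4, -4.3]
grip_width: 0.01
grip_force: 30.0
```

```bash
python3 - <<'E'
from h import *
from station import ctrl
o=ctrl.get_obs();print(o['force'],o['grip_width'],o['ee_pos'])
print(*rel(o,[.588,.121,.125],[np.pi,0,1.571]))
E
```

```text
[ 0.36207445  0.38765275 -4.26132589] 0.009999780526805908 [ 0.52401629 -0.12527461  0.12660925]
[251.5  38.5   1.2] [ 0.0004  0.0016 -0.1026]
```

Converted, 251 mm is 0.3138, 38.5 mm is 0.0481, -0.103 rad is -0.0328.

Call:
arm_command(
  plan=[
    [[0.0188,0.0025,0,0,0,-0.0032,0.9],[0.05,0.0075,0,0,0,-0.0064,0.9],[0.0875,0.0138,0,0,0,-0.0095,0.9],[0.125,0.0188,0,0,0,-0.0127,0.9],[0.165,0.025,0,0,0,-0.0175,0.9],[0.205,0.0313,0,0,0,-0.0223,0.9],[0.2438,0.0375,0,0,0,-0.0271,0.9],[0.2775,0.0425,0,0,0,-0.0318,0.9],[0.3025,0.0463,0,0,0,-0.0328,0.9],[0.3138,0.0481,0,0,0,-0.0328,0.9],[0.3138,0.0481,0,0,0,-0.0328,0.9],[0.3138,0.0481,0,0,0,-0.0328,0.9]],
  ],
)

```text
time_s: 18.5
ee_pos: [0.5871, 0.1202, 0.1245]
eef_rot: [-3.139, 0.001, 1.571]
force: [0.5, -0.4, -3.8]
grip_width: 0.0098
grip_force: 30.0
```

Converted, 93 mm is 0.1163, 91 mm is 0.1138.

Call:
arm_command(
  plan=[
    [[0,0,0.0188,0,0,0,0.9],[0,0,0.0475,0,0,0,0.9],[0,0,0.075,0,0,0,0.9],[0,0,0.095,0,0,0,0.9],[0,0,0.1075,0,0,0,0.9],[0,0,0.1138,0,0,0,0.9],[0,0,0.1163,0,0,0,0.9],[0,0,0.1163,0,0,0,0.9],[0,0,0.1163,0,0,0,0.9]],
  ],
)

```text
time_s: 19.4
ee_pos: [0.5877, 0.1205, 0.0326]
eef_rot: [-3.141, 0.001, 1.571]
force: [-0.6, 0.3, -3.7]
grip_width: 0.0091
grip_force: 30.0
```

```bash
python3 snap.py wrist w8
```

```text
{'time_s': np.float64(19.4), 'ee_pos': array([0.5877, 0.1205, 0.0326]), 'eef_rot': array([-3.1410e+00,  8.0000e-04,  1.5712e+00]), 'force': array([-0.5511,  0.303 , -3.742 ]), 'grip_width': np.float64(0.0091)}
```

View pics/w8.png

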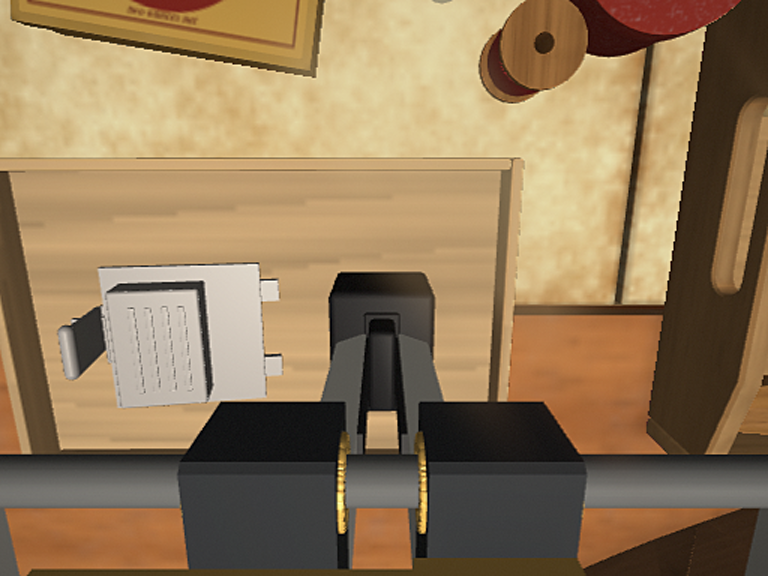

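The pack is upright in the tray, clear of the cover, which ends at u≈283, and of the wall. I lower it to touch.

Converted, 3.5 mm is 0.0044, 3 mm is 0.0038.

Call:
arm_command(
  plan=[
    [[0,0,0.0013,0,0,0,0.9],[0,0,0.0025,0,0,0,0.9],[0,0,0.0038,0,0,0,0.9],[0,0,0.0044,0,0,0,0.9],[0,0,0.0044,0,0,0,0.9]],
  ],
)

```text
time_s: 19.95
ee_pos: [0.5874, 0.1206, 0.0292]
eef_rot: [-3.14, 0.001, 1.571]
force: [-3.8, -0.9, 4.8]
grip_width: 0.0097
grip_force: 30.0
```

Touching the floor (force +4.8 N). I open gently and withdraw.

Converted, -110 mm is -0.1375, -90 mm is -0.1125.

Call:
arm_command(
  plan=[
    [[0,0,0,0,0,0,0.75],[0,0,0,0,0,0,0.65],[0,0,0,0,0,0,0.55],[0,0,0,0,0,0,0.5],[0,0,0,0,0,0,0.5],[0,0,-0.0125,0,0,0,0.5],[0,0,-0.0375,0,0,0,0.5],[0,0,-0.075,0,0,0,0.5],[0,0,-0.1125,0,0,0,0.5],[0,0,-0.1375,0,0,0,0.5],[0,0,-0.1375,0,0,0,0.5],[0,0,-0.1375,0,0,0,0.5]],
  ],
)

```text
time_s: 21.15
ee_pos: [0.5873, 0.1206, 0.1382]
eef_rot: [-3.14, 0.001, 1.571]
force: [-0.3, -0.5, -0.5]
grip_width: 0.0237
grip_force: 0.0
```

```bash
python3 snap.py wrist w9; python3 - <<'E'
from h import *
p,d,K,T=load("pics/w9.npz");P=cloud(p,d,K,T);h=P[...,2]
roi=(d>0)&(P[...,0]>.43)&(P[...,0]<.635)&(P[...,1]>.055)&(P[...,1]<.185)
for lo,hi,n in((.041,.05,'pack top'),(.057,.07,'fin top'),(.009,.04,'cover')):
    m=roi&(h>lo)&(h<hi)
    m=cv2.morphologyEx(m.astype(np.uint8),cv2.MORPH_OPEN,np.ones((3,3)))>0
    q=P[m]*1000;print(n,m.sum(),np.percentile(q,[3,50,97],axis=0).round(1).tolist())
E
```

```text
{'time_s': np.float64(21.15), 'ee_pos': array([0.5873, 0.1206, 0.1382]), 'eef_rot': array([-3.1401e+00,  1.0000e-03,  1.5713e+00]), 'force': array([-0.2748, -0.4557, -0.5433]), 'grip_width': np.float64(0.0237)}
pack top 2143 [[458.9, 96.8, 42.5], [583.7, 122.5, 44.9], [607.0, 145.1, 47.3]]
fin top 388 [[583.0, 106.4, 60.9], [587.4, 121.7, 63.0], [591.7, 135.8, 64.2]]
cover 4463 [[459.9, 87.0, 14.3], [505.7, 122.7, 25.1], [581.5, 149.3, 39.3]]
```

View pics/w9.png

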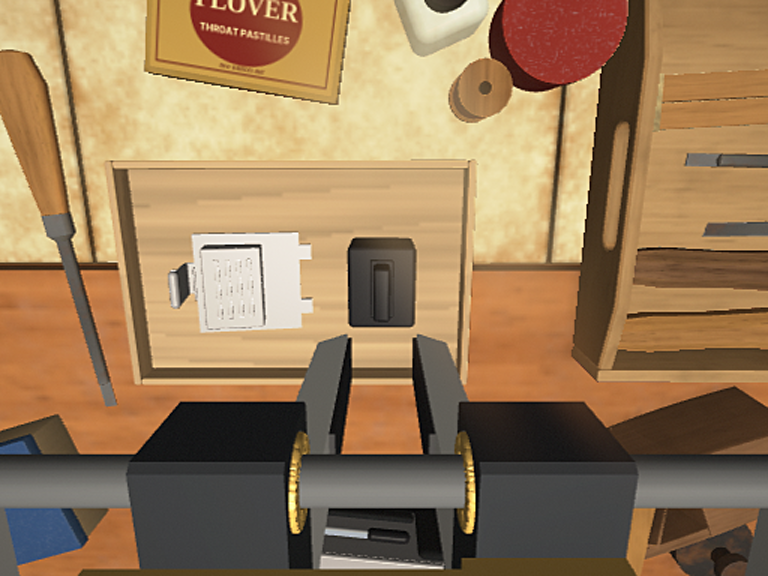

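The pack stands upright, top at 45 mm and fin at 63 mm as they should be on the tray floor. The cover lies beside it and the gripper is clear. Everything else looks undisturbed.

```bash
python3 -c "
from station import ctrl
print(ctrl.hand_in())"
```

```text
the job is handed in; nothing more can be done
None
```

The cover is off and lying in the lot tray, the battery pack stands upright beside it, and the job was handed in at about 21 s; the hand-in gave no verdict.

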